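# Return four hand stamps to their own ink pads

### The arm

A 7-joint arm with a two-finger parallel gripper is mounted at the origin on the work surface. World frame = base frame: x ahead of the robot, y to its left, z up, the work surface at z = 0. Lengths are in m, angles in rad, forces in N, time in s.
With the tool pointing down it reaches from about 0.425 to 0.975 m from the base axis. Payload 16.7 kg.
Tool frame: the origin (TCP) lies between the finger pads; the fingertips stand 19 mm ahead of it and the grasp point (between the pads) is the TCP; z points along the fingers, y is the line along which they close (so a half turn about z gives the same grasp; the last joint's range is limited). The gripper opens to 85 mm and grips with 20 to 120 N. Pads are 22 mm wide; open, the fingers measure 114 mm over their backs; the gripper's body (76 mm by 85 mm) begins 54 mm behind the grasp point. The pads swing forward as they close: fully open they stand 13 mm farther back than shut.
Start: joints at [0.959, 0.426, 0.074, 1.606, -0.034, 1.111, -0.067], TCP at [0.301, -0.604, 0.25] pointing down, gripper open.
Joint ranges: [-2.85, 2.85], [-0.5, 2.14], [-1.23, 1.37], [0.21, 2.46], [-1.02, 4.16], [0.16, 2.05], [-2.73, 2.73]. Speed limits (rad/s): [1.89, 1.89, 2.39, 2.39, 3.01, 3.01, 3.01].

### API

Orientations are given as a unit quaternion [x, y, z, w].
In Python, from plant import status, eyes, close_job gives the robot as it stands.
- The arm moves only by the tool drive_tool, never from a script. Its argument "increments" is a list of rows, each a list of 3 entries, a list of its own where there are three numbers: the finger opening in mm, from 0 to 85.4, then the shift along the tool's x, y, z in mm, then the turn, a rotation vector about the tool's x, y, z in degrees. In form: [[grip, [x, y, z], [ax, ay, az]], ...]. A call has 1 to 5 rows; each row shifts and turns the commanded pose from where the row before left it, along the tool's axes as they then stand; what a row does not reach is not made up. A row lasts 1/12 s, in which the tool goes at most 41.7 mm and 7.16 degrees, less where a joint would pass 70% of its speed; a pose out of reach is approached as far as the arm can. A call is refused whole if a number of a shift passes 41.7 or a number of a turn 7.16, either way. A call with a gripper value outside its range is refused whole. The fingers move at their own pace and stop on an object; "squeeze" is the grip in N (left out, the last holds). Time passes only in rows, so rows that do not move let the fingers close. It gives the time, the measured TCP pose, the force, the opening and the grip force at its end, in the units of the state.
- status.get_obs(): the state, without advancing time (a new reading comes with each control period).
- eyes.camera(name): name is "side" or "top"; returns a dict with "pixels" (400x640x3 uint8, red, green, blue), "camera_matrix" (3x3 intrinsics, pixels), "rvec" (rotation vector, rad) and "tvec" (3), from world to camera coordinates, as OpenCV has them. Camera axes: x right, y down, z forward; pixel columns grow to the right and rows downward; lengths in m; the calibration is good to about 2 mm. A picture is of the moment at which its call begins. There is no depth.
- close_job(): hands the job in; it is judged then, once.
Trained networks look in the newest picture that a camera, given by its name, has taken for a name from the list of things; names that differ only in an ending like _2 or _b are one class to them, and where a whole thing is asked for, a point or a joint stands for the part that bears it (a point fixed in the world has none). Each returns a list of dicts, best first, with "confidence" (0 to 1); they miss things now and then, are a little off and sometimes report something else, mostly with a low value. They report only what shows in the picture. A call takes as long as a camera call. They do not tell look-alikes from the thing itself.
- eyes.find_in(camera, name): "xy" ([column, row] in pixels, amid what is visible of it).
The state is a dict: "time": time; "joint_pos": joint angles; "qvel": joint speeds; "effort": joint torques, N m; "position": TCP position; "tcp_rot": TCP orientation; "force": force on the tool from outside, world axes, zero at the start; "wrist_torque": the same for the moment, N m; "gripper_width": finger opening in m; "gripper_force": force on a finger pad.
Only numpy, scipy, OpenCV 4.12 (cv2) and the standard library are available. Lean on these libraries where they do the work, as an engineer would, in place of code of your own. Each camera call takes 0.05 s, during which the arm holds its last target. There are 200 camera calls.

### The job

The four hand stamps at this craft table have been left standing on one another's ink pads. Put each stamp upright on the middle of the pad of its own shape (round, square, oblong, triangle), using the empty cork mat as the spare spot. The stamps are wet with ink, so keep them upright and never stand one down on the table top.

Things in the scene. Friction and masses are not known exactly. Their poses are not given: they have to be found in the camera images.
- round_stamp: hand stamp of plain wood whose base is round (disc, 50 mm across; 16 mm thick, its lowest 4 mm dark rubber). From the middle of the base rises a thin neck (18 mm across, 16 to 30 mm up), then an upright round handle, 26 mm across, from 30 to 66 mm above the underside: grip it there. About 90 g, loose, upright at the start on a pad that is not its own. Origin: centre of the underside; z up along the handle.
- square_stamp: hand stamp of plain wood whose base is square (square, 46 x 46 mm; 16 mm thick, its lowest 4 mm dark rubber). From the middle of the base rises a thin neck (18 mm across, 16 to 30 mm up), then an upright round handle, 26 mm across, from 30 to 66 mm above the underside: grip it there. About 90 g, loose, upright at the start on a pad that is not its own. Origin: centre of the underside; z up along the handle.
- oblong_stamp: hand stamp of plain wood whose base is oblong (oblong, 66 mm (along its x) by 32 mm; 16 mm thick, its lowest 4 mm dark rubber). From the middle of the base rises a thin neck (18 mm across, 16 to 30 mm up), then an upright round handle, 26 mm across, from 30 to 66 mm above the underside: grip it there. About 90 g, loose, upright at the start on a pad that is not its own. Origin: centre of the underside; z up along the handle.
- triangle_stamp: hand stamp of plain wood whose base is triangle (equilateral triangle, corners 36 mm from the centre, one corner along +x; 16 mm thick, its lowest 4 mm dark rubber). From the middle of the base rises a thin neck (18 mm across, 16 to 30 mm up), then an upright round handle, 26 mm across, from 30 to 66 mm above the underside: grip it there. About 90 g, loose, upright at the start on a pad that is not its own. Origin: centre of the underside; z up along the handle.
- round_pad: round ink pad (disc, 96 mm across): black case with a flat grey felt top (no rim above the felt), 14 mm high, fixed to the table. Origin: centre of the underside, on the table; z up.
- square_pad: square ink pad (square, 88 x 88 mm; sides along its x and y): black case with a flat grey felt top (no rim above the felt), 14 mm high, fixed to the table. Origin: centre of the underside, on the table; z up.
- oblong_pad: oblong ink pad (oblong, 112 mm (along its x) by 72 mm): black case with a flat grey felt top (no rim above the felt), 14 mm high, fixed to the table. Origin: centre of the underside, on the table; z up.
- triangle_pad: triangle ink pad (equilateral triangle, corners 68 mm from the centre, one corner along +x): black case with a flat grey felt top (no rim above the felt), 14 mm high, fixed to the table. Origin: centre of the underside, on the table; z up.
- cork_mat: plain light-brown cork mat, square, 110 x 110 mm, 12 mm thick, fixed, empty at the start: the free spot. Origin: centre of its underside, on the table top, which is at height 0.
Mind the look-alikes: they are no part of the job. What is shaped like the oblong_stamp but purple or turquoise is not meant. What is shaped like the round_pad but yellow is not meant.

How it is judged:
By the outcome, as a careful person would: the job done as asked, in the order asked, and still so for the second after the job is handed in, with the robot touching nothing.
It also fails if it takes over 134 s, if anything falls off the work surface, if the arm or the gripper's body presses on something with over 40 N, if the wrist force passes 120 N, or if a joint passes its speed limit or range.

## Working session

There is one attempt and no reset: what is moved stays moved. The work goes in short steps, Python scripts to look and compute and a tool call to move; the robot and the scene stay as the last step left them, time stands still between calls to the robot, and variables do not carry over. Pictures are saved under pics/ and viewed, at most 14 in all, crops included, and the job is handed in when it is done.

Besides the shell and the picture viewer there is one more tool, called after ">>>" as a command line: name --argument value ..., lists and objects as JSON in quotes. drive_tool: Moves the arm, as the interface text tells. Its arguments: {"type":"object","properties":{"increments":{"type":"array","items":{"type":"array"}},"squeeze":{"type":"number"}},"required":["increments"]}

```bash
mkdir -p pics; cat > h.py <<'E'
import numpy as np, cv2
from plant import status, eyes
def cam(n):
    c=eyes.camera(n); R=cv2.Rodrigues(np.array(c['rvec'],float))[0]
    return c['pixels'],np.array(c['camera_matrix'],float),R,np.array(c['tvec'],float).ravel()
def ray(C,uv,z):
    _,K,R,t=C; o=-R.T@t; d=R.T@np.linalg.inv(K)@np.array([uv[0],uv[1],1.])
    return o+d*(z-o[2])/d[2]
def proj(C,p):
    _,K,R,t=C; q=K@(R@np.array(p,float)+t); return q[:2]/q[2]
E
python3 - <<'E'
from h import *
for n in ("top","side"):
    C=cam(n); cv2.imwrite(f'pics/{n}0.png',C[0][:,:,::-1])
    print(n,-C[2].T@C[3])
    for k in "round_stamp square_stamp oblong_stamp triangle_stamp round_pad square_pad oblong_pad triangle_pad cork_mat".split():
        print(k,[(np.round(f['xy']).tolist(),round(f['confidence'],2),np.round(ray(C,f['xy'],0.014),3)[:2].tolist()) for f in eyes.find_in(n,k)][:4])
print(status.get_obs())
E
```

```text
top [0.266614   0.03351171 1.20483465]
round_stamp [([455.0, 200.0], 0.71, [0.45, -0.302])]
square_stamp [([332.0, 193.0], 0.57, [0.479, 0.023])]
oblong_stamp [([256.0, 262.0], 0.86, [0.301, 0.224]), ([247.0, 209.0], 0.8, [0.441, 0.249]), ([199.0, 184.0], 0.57, [0.511, 0.379])]
triangle_stamp [([288.0, 144.0], 0.58, [0.615, 0.138])]
round_pad [([309.0, 251.0], 0.61, [0.326, 0.088]), ([344.0, 200.0], 0.57, [0.46, -0.007]), ([252.0, 208.0], 0.55, [0.445, 0.237])]
square_pad [([281.0, 150.0], 0.71, [0.6, 0.159])]
oblong_pad [([341.0, 201.0], 0.91, [0.455, 0.001])]
triangle_pad [([449.0, 213.0], 0.59, [0.418, -0.283]), ([399.0, 144.0], 0.37, [0.607, -0.16])]
cork_mat []
side [0.00390523 0.73920766 0.5919119 ]
round_stamp [([388.0, 152.0], 0.9, [0.452, -0.32])]
square_stamp [([314.0, 201.0], 0.88, [0.478, 0.012])]
oblong_stamp [([268.0, 254.0], 0.88, [0.445, 0.224]), ([181.0, 281.0], 0.61, [0.524, 0.375])]
triangle_stamp [([236.0, 202.0], 0.89, [0.62, 0.124])]
round_pad [([264.0, 274.0], 0.96, [0.415, 0.272]), ([352.0, 246.0], 0.81, [0.323, 0.105]), ([233.0, 201.0], 0.31, [0.63, 0.126])]

[... 339 characters left out ...]
42607333,  0.07397135,  1.60601803, -0.03410916,
        1.11080168, -0.06709739]), 'qvel': array([ 2.44891437e-04, -1.43536950e-03, -5.66868832e-05, -5.98131558e-04,
       -1.21851534e-03,  1.94831509e-03, -4.02049205e-04]), 'effort': array([-4.81175211e-04, -9.49553347e+01,  3.75716820e+00, -4.63896847e+01,
        1.89416762e-02,  2.63777249e-03,  5.74291744e-05]), 'position': array([ 0.30128907, -0.60398023,  0.25031376]), 'tcp_rot': array([ 9.73359284e-01,  2.29285202e-01,  3.19548547e-07, -2.07183766e-05]), 'force': array([-0.98219322, -0.05704278,  0.11493634]), 'wrist_torque': array([ 0.00436581, -0.01694707,  0.00280392]), 'gripper_force': 0.0, 'gripper_width': 0.08524248878776419}
```

View pics/top0.png

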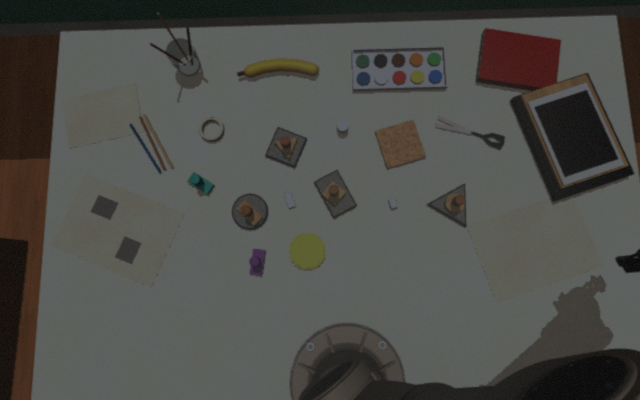

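View pics/side0.png

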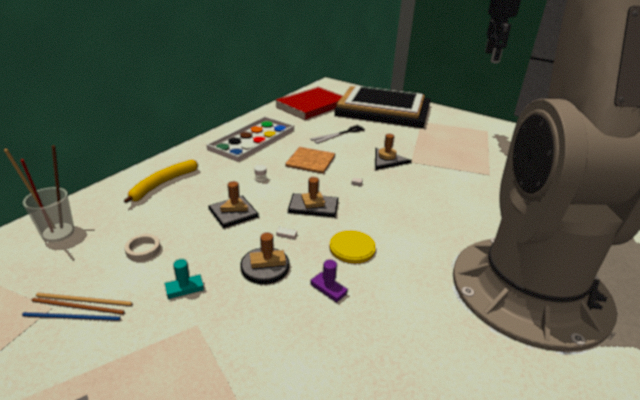

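```bash
python3 - <<'E'
import cv2,numpy as np
t=cv2.imread('pics/top0.png'); s=cv2.imread('pics/side0.png')
P=[('a',(250,211),(266,258)),('b',(287,146),(233,203)),('c',(335,193),(314,197)),('d',(452,204),(390,152)),('m',(400,144),(310,158))]
rows=[]
for I,k,g in((t,1,1.8),(s,2,1.3)):
    L=[]
    for p in P:
        x,y=p[k]; c=I[y-32:y+32,x-32:x+32]
        L.append(np.clip(cv2.resize(c,(256,256),interpolation=cv2.INTER_CUBIC)*g,0,255))
    rows.append(L)
m=np.vstack([np.hstack(rows[0][:3]),np.hstack(rows[1][:3])]); n=np.vstack([np.hstack(rows[0][3:]),np.hstack(rows[1][3:])])
cv2.imwrite('pics/crop1.png',m);cv2.imwrite('pics/crop2.png',n)
print(t[211,228:272].tolist())
E
```

```text
[[93, 97, 94], [93, 97, 93], [92, 94, 91], [77, 78, 76], [51, 53, 51], [53, 52, 53], [62, 62, 63], [62, 63, 63], [61, 62, 62], [59, 59, 61], [54, 55, 57], [49, 60, 67], [46, 59, 69], [40, 53, 69], [38, 48, 69], [34, 47, 69], [37, 50, 72], [38, 51, 73], [41, 53, 74], [40, 53, 75], [38, 52, 74], [36, 46, 66], [32, 38, 50], [28, 29, 36], [29, 36, 42], [43, 57, 70], [50, 67, 83], [51, 69, 82], [51, 65, 76], [56, 63, 67], [63, 64, 65], [62, 63, 63], [59, 62, 61], [57, 58, 58], [58, 58, 58], [60, 60, 61], [58, 58, 59], [55, 56, 57], [45, 45, 47], [42, 43, 42], [77, 79, 77], [92, 94, 91], [92, 95, 92], [93, 97, 94]][ WARN:0@0.117] global loadsave.cpp:1063 imwrite_ Unsupported depth image for selected encoder is fallbacked to CV_8U.
```

View pics/crop1.png

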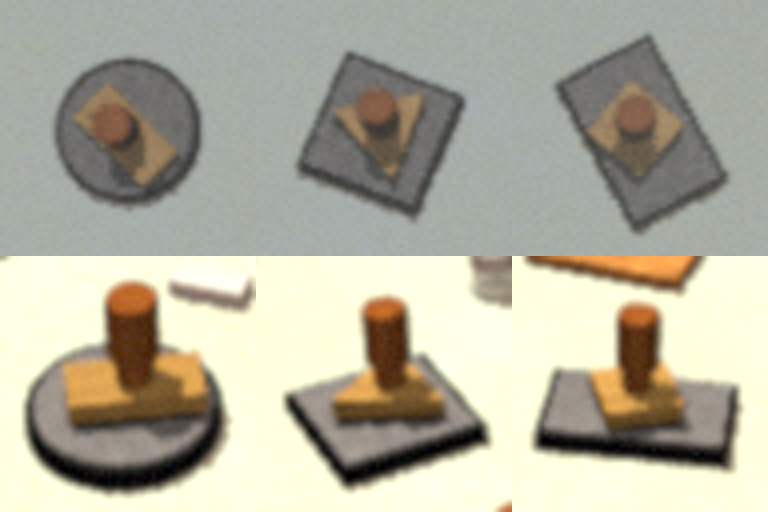

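View pics/crop2.png

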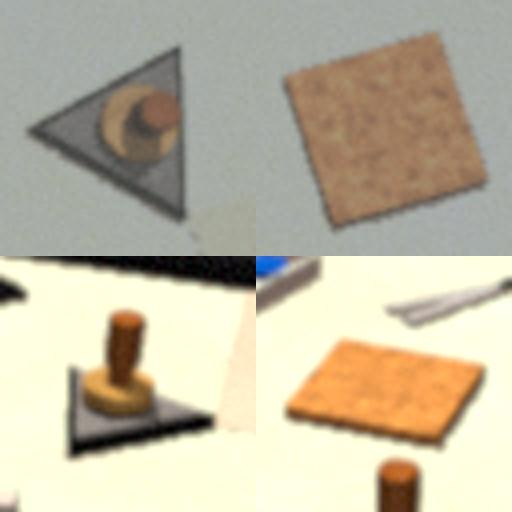

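```bash
cat > fit.py <<'E'
from h import *
from scipy.optimize import minimize
def ngon(n,r,ph=0): a=np.arange(n)*2*np.pi/n+ph; return np.c_[np.cos(a),np.sin(a)]*r
def rect(a,b): return np.array([[a,b],[-a,b],[-a,-b],[a,-b]])/2
SH=dict(round_pad=ngon(40,.048),square_pad=rect(.088,.088),oblong_pad=rect(.112,.072),triangle_pad=ngon(3,.068),cork_mat=rect(.11,.11),
 round_stamp=ngon(40,.025),square_stamp=rect(.046,.046),oblong_stamp=rect(.066,.032),triangle_stamp=ngon(3,.036))
HA=ngon(24,.013); NE=ngon(24,.009)
S=6
def render(C,parts,x,y,a,box):
    u0,v0,w=box; m=np.zeros((w*S,w*S),np.uint8); c,s=np.cos(a),np.sin(a)
    for P,z0,z1 in parts:
        Q=P@np.array([[c,s],[-s,c]])+[x,y]
        pts=[proj(C,(*q,z)) for q in Q for z in(z0,z1)]
        h=cv2.convexHull(((np.array(pts)-[u0,v0]+.5)*S*16-8).astype(np.int32))
        cv2.fillPoly(m,[h],255,lineType=cv2.LINE_8,shift=4)
    return cv2.resize(m,(w,w),interpolation=cv2.INTER_AREA)/255.
def parts(n,z=.014):
    if 'stamp' in n: return [(SH[n],z+.004,z+.016),(NE,z+.016,z+.03),(HA,z+.03,z+.066)]
    return [(SH[n],0,.012 if 'mat' in n else .014)]
def boxof(C,p,w=60): u=proj(C,(*p,.03)).round().astype(int); return u[0]-w//2,u[1]-w//2,w
def masks(C,box):
    u,v,w=box; I=C[0][v:v+w,u:u+w].astype(float); V=I.max(2); T=np.median(V[V>np.percentile(V,60)])
    wood=np.clip(((I[...,0]-I[...,2])/np.maximum(V,1)-.12)/.2,0,1)
    obj=np.clip((T*.97-I[...,2])/(T*.25),0,1)
    return wood,obj
def fit(Cs,name,p0,other=None,yaws=None,z=.014):
    D=[]
    for C in Cs:
        b=boxof(C,p0[:2]); wood,obj=masks(C,b); 
        if 'stamp' in name:D.append((C,b,wood,None))
        else:
            o=render(C,parts(other[0])+[(SH[other[0]],.014,.03)],*other[1],b) if other else None
            D.append((C,b,obj,o))
    def cost(q):
        e=0
        for C,b,M,o in D:
            r=render(C,parts(name,z),q[0],q[1],q[2],b)
            if o is not None: r=np.maximum(r,o)
            wgt=np.hypot(*(np.mgrid[:b[2],:b[2]]-b[2]/2))<28
            e+=(np.abs(r-M)*wgt).sum()
        return e
    best=None
    for a in yaws:
        r=minimize(cost,[*p0[:2],a],method='Nelder-Mead',options=dict(initial_simplex=[[p0[0],p0[1],a],[p0[0]+.008,p0[1],a],[p0[0],p0[1]+.008,a],[p0[0],p0[1],a+.25]],xatol=1e-4,fatol=.05,maxiter=120))
        if best is None or r.fun<best.fun: best=r
    return best.x,best.fun
YA=dict(round=[0],square=np.arange(3)*.5,oblong=np.arange(6)*.52,triangle=np.arange(4)*.52,cork=np.arange(3)*.5)
E
python3 - <<'E'
from fit import *
Ct,Cs=cam('top'),cam('side')
for st,pd,p in (('oblong_stamp','round_pad',(.43,.245)),('triangle_stamp','square_pad',(.608,.145)),('square_stamp','oblong_pad',(.465,.01)),('round_stamp','triangle_pad',(.435,-.29)),(None,'cork_mat',(.612,-.157))):
    for L,nm in(([Ct,Cs],'both'),([Ct],'top'),([Cs],'side')):
        if st:
            x,f=fit(L,st,p,yaws=YA[st.split('_')[0]])
            print(nm,st,np.round(x[:2]*1000,1),round(np.degrees(x[2]),1),round(f))
            o=(st,x)
        else:o=None
        y,f=fit(L,pd,p,o,YA[pd.split('_')[0]])
        print(nm,pd,np.round(y[:2]*1000,1),round(np.degrees(y[2]),1),round(f))
E
```

```text
both oblong_stamp [430.6 242.7] 44.5 268
both round_pad [433.4 243.3] 7.0 542
top oblong_stamp [430.6 242.2] 44.5 22
top round_pad [436.3 244.3] 8.5 142
side oblong_stamp [429.5 243.7] 45.2 235
side round_pad [433.2 243.4] 1.5 406
both triangle_stamp [608.1 142.9] 69.1 271
both square_pad [608.6 147.4] -23.1 712
top triangle_stamp [608.2 142.7] 68.4 42
top square_pad [609.3 145.9] 66.7 128
side triangle_stamp [606.  144.6] 67.8 221
side square_pad [606.6 150.1] 67.7 574
both square_stamp [477.1  20.1] 47.5 372
both oblong_pad [474.9  15.7] 26.8 873
top square_stamp [477.3  19.8] 48.1 44
top oblong_pad [476.3  16.4] 27.2 188
side square_stamp [476.3  21.3] 47.4 323
side oblong_pad [470.7  18.1] 28.1 662
both round_stamp [ 443.1 -295.4] -0.4 447
both triangle_pad [ 439.8 -290.1] 87.9 1151
top round_stamp [ 443.2 -295.9] -1.1 66
top triangle_pad [ 439.1 -291.7] -32.5 205
side round_stamp [ 441.8 -293.3] 1.0 376
side triangle_pad [ 438.4 -282.7] 87.8 928
both cork_mat [ 609.  -163.7] 103.6 964
top cork_mat [ 610.1 -163.8] 105.0 90
side cork_mat [ 606.5 -160.4] 13.3 863
```

From the crops, the real things are the plain wood stamps on grey pads. Positions are top-view pixels.

| Item | Pixel | What it is |
|---|---|---|
| A | (250,211) | oblong stamp on the round pad |
| B | (287,146) | triangle stamp on the square pad |
| C | (335,193) | square stamp on the oblong pad |
| D | (455,203) | round stamp on the triangle pad |
| Cork mat | (400,144) | the free spot |
| Look-alikes | purple (257,262), turquoise (200,183), yellow disc (308,251) | to be left alone |

I'll move the stamps in this order: round to the mat, triangle, square, oblong, then round to its own pad.

>>> drive_tool --increments '[[60,[0,0,25],[0,0,6.62]],[60,[0,0,25],[0,0,6.62]],[60,[0,0,25],[0,0,6.62]],[60,[0,0,25],[0,0,6.62]],[60,[15.8,-34.2,0],[0,0,0]]]' --squeeze 40

```text
time: 1.52
position: [0.3119, -0.5723, 0.1449]
tcp_rot: [1.0, -0.007, -0.003, -0.001]
force: [-1.4, 1.1, -0.4]
gripper_width: 0.0603
gripper_force: 0.0
```

>>> drive_tool --increments '[[60,[15.8,-34.2,0],[0,0,0]],[60,[15.8,-34.2,0],[0,0,0]],[60,[15.8,-34.2,0],[0,0,0]],[60,[15.8,-34.2,0],[0,0,0]],[60,[15.8,-34.2,0],[0,0,0]]]'

```text
time: 1.93
position: [0.3965, -0.3971, 0.1504]
tcp_rot: [1.0, 0.0, 0.0, 0.0]
force: [1.9, 0.4, -0.2]
gripper_width: 0.0602
gripper_force: 0.0
```

```bash
cat > refine.py <<'E'
from fit import *
def fitpad(Cs,name,p0,other=None,yaws=None,zo=.014):
    D=[]
    for C in Cs:
        b=boxof(C,p0[:2]); u,v,w=b; I=C[0][v:v+w,u:u+w].astype(float); V=I.max(2); T=np.median(V[V>np.percentile(V,60)])
        M=np.clip((T*.9-V)/(T*.2),0,1) if name!='cork_mat' else masks(C,b)[0]
        W=(np.hypot(*(np.mgrid[:w,:w]-w/2))<27).astype(float)
        if other: W*=cv2.dilate(render(C,parts(other[0],zo)+[(SH[other[0]],zo,zo+.016)],*other[1],b),np.ones((5,5)))<.05
        D.append((C,b,M,W))
    cost=lambda q:sum((np.abs(render(C,parts(name),*q,b)-M)*W).sum() for C,b,M,W in D)
    R=[minimize(cost,[*p0[:2],a],method='Nelder-Mead',options=dict(initial_simplex=[[p0[0],p0[1],a],[p0[0]+.008,p0[1],a],[p0[0],p0[1]+.008,a],[p0[0],p0[1],a+.25]],xatol=1e-4,fatol=.05,maxiter=120)) for a in yaws]
    r=min(R,key=lambda r:r.fun); return r.x,r.fun
E
python3 - <<'E'
from refine import *
o=status.get_obs();print(o['position'],o['tcp_rot'],o['time'])
Ct,Cs=cam('top'),cam('side')
r=np.radians
T=dict(oblong_stamp=(.4306,.2427,r(44.5)),triangle_stamp=(.608,.143,r(69)),square_stamp=(.477,.020,r(47.5)),round_stamp=(.443,-.2955,0))
for st,pd,p in (('oblong_stamp','round_pad',(.436,.244)),('triangle_stamp','square_pad',(.608,.147)),('square_stamp','oblong_pad',(.475,.016)),('round_stamp','triangle_pad',(.439,-.29)),(None,'cork_mat',(.61,-.163))):
    for L,nm in(([Ct,Cs],'both'),([Ct],'top'),([Cs],'side')):
        y,f=fitpad(L,pd,p,(st,T[st]) if st else None,YA[pd.split('_')[0]])
        print(nm,pd,np.round(y[:2]*1000,1),round(np.degrees(y[2]),1),round(f))
E
```

```text
[ 0.39649304 -0.39707516  0.15043768] [9.99999959e-01 2.38346202e-04 1.39966589e-04 7.73848497e-05] 1.9333
both round_pad [435.7 244.2] -5.4 84
top round_pad [435.1 244. ] 8.0 38
side round_pad [434.9 246.2] 1.7 37
both square_pad [608.6 147.1] 67.1 82
top square_pad [608.8 145.9] 66.7 34
side square_pad [607.6 148.7] -23.1 13
both oblong_pad [476.9  16.5] 26.9 134
top oblong_pad [476.9  15.9] 26.5 37
side oblong_pad [476.2  17.8] 206.7 84
both triangle_pad [ 439.8 -291.7] 87.1 49
top triangle_pad [ 439.6 -291.8] 87.4 30
side triangle_pad [ 439.4 -290.1] -33.3 14
both cork_mat [ 611.1 -164.9] 15.9 252
top cork_mat [ 610.3 -163.6] 105.2 69
side cork_mat [ 611.4 -165.2] 15.4 177
```

>>> drive_tool --increments '[[60,[15.5,-34,0],[0,0,0]],[60,[15.5,-34,0],[0,0,0]],[60,[15.5,-33.7,0],[0,0,0]],[60,[0,0,0],[0,0,0]],[60,[0,0,20],[0,0,0]]]'

```text
time: 2.45
position: [0.4454, -0.296, 0.1331]
tcp_rot: [1.0, 0.002, 0.003, 0.001]
force: [2.1, -1.1, 0.4]
gripper_width: 0.0601
gripper_force: 0.0
```

>>> drive_tool --increments '[[60,[0,0,0],[0,0,0]],[60,[0,0,0],[0,0,0]]]'

```text
time: 2.62
position: [0.4419, -0.297, 0.1299]
tcp_rot: [1.0, 0.0, -0.001, -0.0]
force: [0.2, 0.8, -0.0]
gripper_width: 0.06
gripper_force: 0.0
```

>>> drive_tool --increments '[[60,[1,-1.5,22],[0,0,0]],[60,[0,0,22],[0,0,0]],[60,[0,0,22],[0,0,0]],[60,[0,0,0],[0,0,0]],[20,[0,0,0],[0,0,0]]]'

```text
time: 3.03
position: [0.4429, -0.2959, 0.0645]
tcp_rot: [1.0, -0.0, -0.001, -0.0]
force: [0.3, -0.3, -0.5]
gripper_width: 0.0491
gripper_force: 0.0
```

>>> drive_tool --increments '[[20,[0,0,0],[0,0,0]],[20,[0,0,0],[0,0,0]],[20,[0,0,0],[0,0,0]],[20,[0,0,0],[0,0,0]]]'

```text
time: 3.37
position: [0.4442, -0.2962, 0.0659]
tcp_rot: [1.0, 0.0, 0.001, 0.001]
force: [-2.3, -0.5, 9.7]
gripper_width: 0.0252
gripper_force: 38.9
```

>>> drive_tool --increments '[[20,[0,0,-15],[0,0,0]],[20,[0,0,-25],[0,0,0]],[20,[0,0,-20],[0,0,0]],[20,[20,-15,0],[0,0,0]],[20,[28,-22,0],[0,0,0]]]'

```text
time: 3.78
position: [0.4908, -0.261, 0.127]
tcp_rot: [1.0, -0.002, 0.001, 0.001]
force: [0.8, -0.3, -1.2]
gripper_width: 0.0252
gripper_force: 39.5
```

>>> drive_tool --increments '[[20,[28,-22,0],[0,0,0]],[20,[28,-22,0],[0,0,0]],[20,[28,-22,0],[0,0,0]],[20,[20,-16,0],[0,0,0]],[20,[15.5,-12.5,0],[0,0,0]]]'

```text
time: 4.2
position: [0.613, -0.1615, 0.1254]
tcp_rot: [1.0, 0.001, 0.001, -0.0]
force: [0.0, -0.4, -1.7]
gripper_width: 0.0249
gripper_force: 39.5
```

>>> drive_tool --increments '[[20,[0,0,0],[0,0,0]],[20,[0,0,0],[0,0,0]],[20,[0,0,0],[0,0,0]]]'

```text
time: 4.45
position: [0.6105, -0.1645, 0.1248]
tcp_rot: [1.0, 0.0, 0.0, 0.0]
force: [-0.6, -0.5, -0.8]
gripper_width: 0.0248
gripper_force: 39.5
```

```bash
python3 - <<'E'
from h import *
print(status.get_obs()['position'])
I=np.hstack([cv2.resize(cam(n)[0][y-40:y+40,x-40:x+40],(400,400)) for n,x,y in(('top',400,144),('side',308,140))])
cv2.imwrite('pics/held1.png',I[:,:,::-1])
E
```

```text
[ 0.61045403 -0.16448554  0.12483991]
```

View pics/held1.png

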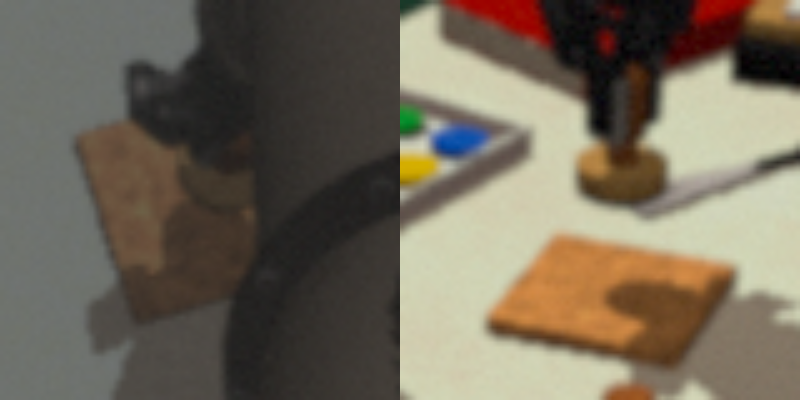

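>>> drive_tool --increments '[[20,[0,0.5,20],[0,0,0]],[20,[0,0,20],[0,0,0]],[20,[0,0,15],[0,0,0]],[20,[0,0,4],[0,0,0]],[20,[0,0,0],[0,0,0]]]'

```text
time: 4.97
position: [0.61, -0.1652, 0.0651]
tcp_rot: [1.0, -0.0, -0.001, -0.0]
force: [0.8, 0.2, -0.9]
gripper_width: 0.0244
gripper_force: 39.7
```

>>> drive_tool --increments '[[20,[0,0,1.5],[0,0,0]],[20,[0,0,0],[0,0,0]]]'

```text
time: 5.13
position: [0.6108, -0.165, 0.0643]
tcp_rot: [1.0, -0.0, 0.0, 0.0]
force: [-1.2, 1.3, -0.5]
gripper_width: 0.0248
gripper_force: 39.7
```

>>> drive_tool --increments '[[20,[0,0,1],[0,0,0]],[20,[0,0,0],[0,0,0]]]'

```text
time: 5.3
position: [0.611, -0.1648, 0.064]
tcp_rot: [1.0, 0.0, 0.0, 0.0]
force: [-4.3, 0.7, 10.1]
gripper_width: 0.0251
gripper_force: 40.9
```

>>> drive_tool --increments '[[20,[0,0,1],[0,0,0]],[20,[0,0,0],[0,0,0]]]'

```text
time: 5.47
position: [0.6111, -0.1649, 0.0639]
tcp_rot: [1.0, -0.0, 0.001, 0.0]
force: [-9.2, 2.6, 26.1]
gripper_width: 0.0247
gripper_force: 42.5
```

>>> drive_tool --increments '[[50,[0,0,-1.5],[0,0,0]],[50,[0,0,0],[0,0,0]],[60,[0,0,0],[0,0,0]],[60,[0,0,-30],[0,0,0]],[60,[0,0,-36],[0,0,0]]]'

```text
time: 5.88
position: [0.6091, -0.164, 0.1276]
tcp_rot: [1.0, 0.0, -0.003, -0.0]
force: [0.3, 0.1, 0.9]
gripper_width: 0.0599
gripper_force: 0.0
```

>>> drive_tool --increments '[[60,[0,-38.5,0],[0,0,0]],[60,[0,-38.5,0],[0,0,0]],[60,[0,-38.5,0],[0,0,0]],[60,[0,-38.5,0],[0,0,0]],[60,[0,-38.5,0],[0,0,0]]]'

```text
time: 6.3
position: [0.6105, 0.0298, 0.1295]
tcp_rot: [1.0, 0.0, 0.0, -0.0]
force: [1.1, 0.4, -0.4]
gripper_width: 0.0601
gripper_force: 0.0
```

>>> drive_tool --increments '[[60,[0,-38.5,0],[0,0,0]],[60,[0,-38.5,0],[0,0,0]],[60,[-2,-38.5,0],[0,0,0]],[60,[0,0,0],[0,0,0]],[60,[0,0,0],[0,0,0]]]'

```text
time: 6.72
position: [0.6082, 0.1466, 0.1291]
tcp_rot: [1.0, 0.003, -0.0, -0.0]
force: [0.0, -1.5, 0.0]
gripper_width: 0.0599
gripper_force: 0.0
```

>>> drive_tool --increments '[[60,[0,0,0],[0,0,0]]]'

```text
time: 6.8
position: [0.6086, 0.1432, 0.1291]
tcp_rot: [1.0, 0.0, -0.0, 0.0]
force: [-0.3, -1.0, 0.3]
gripper_width: 0.0601
gripper_force: 0.0
```

```bash
python3 - <<'E'
from fit import *
print(status.get_obs()['position'])
Ct,Cs=cam('top'),cam('side')
for L in ([Ct],[Cs]):
    b=boxof(L[0],(.61,-.165)); 
cv2.imwrite('pics/after1.png',np.hstack([cv2.resize(C[0][y-40:y+40,x-40:x+40],(400,400)) for C,x,y in((Ct,400,144),(Cs,308,150))])[:,:,::-1])
E
```

```text
[0.60861253 0.14322883 0.12913987]
```

View pics/after1.png

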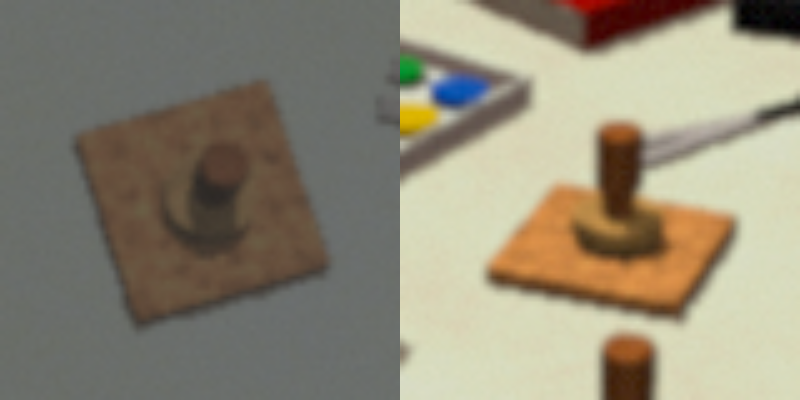

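>>> drive_tool --increments '[[60,[0,0,22],[0,0,0]],[60,[0,0,22],[0,0,0]],[60,[0,0,21],[0,0,0]],[60,[0,0,0],[0,0,0]],[20,[0,0,0],[0,0,0]]]'

```text
time: 7.32
position: [0.6083, 0.1422, 0.0638]
tcp_rot: [1.0, -0.001, -0.001, 0.0]
force: [0.1, -0.5, 0.3]
gripper_width: 0.0494
gripper_force: 0.0
```

>>> drive_tool --increments '[[20,[0,0,0],[0,0,0]],[20,[0,0,0],[0,0,0]],[20,[0,0,0],[0,0,0]],[20,[0,0,0],[0,0,0]],[20,[0,0,-15],[0,0,0]]]'

```text
time: 7.73
position: [0.6078, 0.1432, 0.0783]
tcp_rot: [1.0, 0.0, -0.001, 0.0]
force: [-1.3, 0.2, -1.2]
gripper_width: 0.0248
gripper_force: 39.6
```

>>> drive_tool --increments '[[20,[0,0,-30],[0,0,0]],[20,[0,0,-30],[0,0,0]],[20,[-6.5,16.7,0],[0,0,0]],[20,[-13,33.4,0],[0,0,0]],[20,[-13,33.4,0],[0,0,0]]]'

```text
time: 8.15
position: [0.5762, 0.0602, 0.1404]
tcp_rot: [1.0, 0.002, 0.001, -0.0]
force: [0.4, -0.3, -1.6]
gripper_width: 0.025
gripper_force: 39.6
```

>>> drive_tool --increments '[[20,[-13,33.4,0],[0,0,0]],[20,[-13,33.4,0],[0,0,0]],[20,[-13,33.4,0],[0,0,0]],[20,[-13,33.4,0],[0,0,0]],[20,[-13,33.4,0],[0,0,0]]]'

```text
time: 8.57
position: [0.5106, -0.1085, 0.14]
tcp_rot: [1.0, 0.0, 0.001, -0.0]
force: [-0.0, 0.2, -1.0]
gripper_width: 0.0249
gripper_force: 39.6
```

>>> drive_tool --increments '[[20,[-13,33.4,0],[0,0,0]],[20,[-13,33.4,0],[0,0,0]],[20,[-13,33.4,0],[0,0,0]],[20,[-13,33.4,0],[0,0,0]],[20,[-13,33.4,0],[0,0,0]]]'

```text
time: 8.98
position: [0.4456, -0.2756, 0.14]
tcp_rot: [1.0, 0.0, 0.001, 0.0]
force: [1.0, -0.0, -1.7]
gripper_width: 0.0249
gripper_force: 39.6
```

>>> drive_tool --increments '[[20,[-6.5,16.7,0],[0,0,0]],[20,[0,0,0],[0,0,-6.2]],[20,[0,0,0],[0,0,-6.1]],[20,[0,0,0],[0,0,-6.1]],[20,[0,0,0],[0,0,0]]]'

```text
time: 9.4
position: [0.4399, -0.291, 0.1399]
tcp_rot: [0.987, 0.163, 0.0, 0.0]
force: [0.1, -0.4, -1.4]
gripper_width: 0.0252
gripper_force: 39.6
```

>>> drive_tool --increments '[[20,[0,0,0],[0,0,0]],[20,[0,0,0],[0,0,0]]]'

```text
time: 9.57
position: [0.44, -0.2907, 0.1396]
tcp_rot: [0.987, 0.158, 0.0, 0.0]
force: [0.1, -0.2, -1.9]
gripper_width: 0.0252
gripper_force: 39.6
```

>>> drive_tool --increments '[[20,[0,0.7,25],[0,0,0]],[20,[0,0,25],[0,0,0]],[20,[0,0,18],[0,0,0]],[20,[0,0,4],[0,0,0]],[20,[0,0,0],[0,0,0]]]'

```text
time: 9.98
position: [0.4398, -0.291, 0.0666]
tcp_rot: [0.987, 0.159, -0.001, -0.001]
force: [0.6, 0.3, -1.2]
gripper_width: 0.0249
gripper_force: 40.2
```

>>> drive_tool --increments '[[20,[0,0,1],[0,0,0]],[20,[0,0,0],[0,0,0]]]'

```text
time: 10.15
position: [0.4404, -0.2914, 0.0668]
tcp_rot: [0.987, 0.16, 0.0, 0.0]
force: [0.7, -1.2, -0.7]
gripper_width: 0.0248
gripper_force: 40.2
```

>>> drive_tool --increments '[[20,[0,0,1],[0,0,0]],[20,[0,0,0],[0,0,0]]]'

```text
time: 10.32
position: [0.4404, -0.2914, 0.0657]
tcp_rot: [0.987, 0.16, 0.0, 0.0]
force: [0.2, -0.2, -0.1]
gripper_width: 0.0246
gripper_force: 40.2
```

>>> drive_tool --increments '[[20,[0,0,0.7],[0,0,0]],[20,[0,0,0],[0,0,0]]]'

```text
time: 10.48
position: [0.4404, -0.2914, 0.0654]
tcp_rot: [0.987, 0.16, 0.0, 0.0]
force: [-4.1, 2.5, 12.3]
gripper_width: 0.0248
gripper_force: 41.7
```

>>> drive_tool --increments '[[20,[0,0,0.7],[0,0,0]],[20,[0,0,0],[0,0,0]]]'

```text
time: 10.65
position: [0.4405, -0.2914, 0.0653]
tcp_rot: [0.987, 0.16, 0.0, 0.0]
force: [-6.1, 5.9, 26.5]
gripper_width: 0.0248
gripper_force: 43.3
```

>>> drive_tool --increments '[[50,[0,0,-1.2],[0,0,0]],[50,[0,0,0],[0,0,0]],[60,[0,0,0],[0,0,0]],[60,[0,0,-30],[0,0,0]],[60,[0,0,-35],[0,0,0]]]'

```text
time: 11.07
position: [0.4387, -0.2906, 0.1289]
tcp_rot: [0.987, 0.16, -0.002, -0.001]
force: [0.8, -1.2, 0.5]
gripper_width: 0.0596
gripper_force: 0.0
```

>>> drive_tool --increments '[[60,[0,0,0],[0,0,6.2]],[60,[0,0,0],[0,0,6.1]],[60,[0,0,0],[0,0,6.1]],[60,[4.6,-38.9,0],[0,0,0]],[60,[4.6,-38.9,0],[0,0,0]]]'

```text
time: 11.48
position: [0.449, -0.2141, 0.13]
tcp_rot: [1.0, -0.002, 0.0, 0.0]
force: [2.0, 0.7, -0.2]
gripper_width: 0.0602
gripper_force: 0.0
```

>>> drive_tool --increments '[[60,[4.6,-38.9,0],[0,0,0]],[60,[4.6,-38.9,0],[0,0,0]],[60,[4.6,-38.9,0],[0,0,0]],[60,[4.6,-38.9,0],[0,0,0]],[60,[4.6,-38.9,0],[0,0,0]]]'

```text
time: 11.9
position: [0.4721, -0.0172, 0.1302]
tcp_rot: [1.0, 0.0, 0.0, -0.0]
force: [1.3, -0.3, -0.2]
gripper_width: 0.06
gripper_force: 0.0
```

>>> drive_tool --increments '[[60,[4.6,-38.9,0],[0,0,0]],[60,[0,0,0],[0,0,0]],[60,[0,0,0],[0,0,0]],[60,[0,0,0],[0,0,0]]]'

```text
time: 12.23
position: [0.4766, 0.0196, 0.13]
tcp_rot: [1.0, 0.0, -0.0, 0.0]
force: [1.2, 0.4, 0.4]
gripper_width: 0.0598
gripper_force: 0.0
```

```bash
python3 - <<'E'
from refine import *
print(status.get_obs()['position'])
Ct,Cs=cam('top'),cam('side')
for L in ([Ct],[Cs]):
    print(fit(L,'triangle_stamp',(.44,-.2915),yaws=[1.3,1.6]))
cv2.imwrite('pics/after2.png',np.hstack([cv2.resize(C[0][y-40:y+40,x-40:x+40],(400,400)) for C,x,y in((Ct,452,204),(Cs,390,152))])[:,:,::-1])
E
```

```text
[0.47662981 0.0195954  0.1299964 ]
(array([ 0.43961373, -0.29282904,  1.52098583]), np.float64(62.46761015700958))
(array([ 0.43860151, -0.29172569,  1.55224962]), np.float64(360.54663774787))
```

View pics/after2.png

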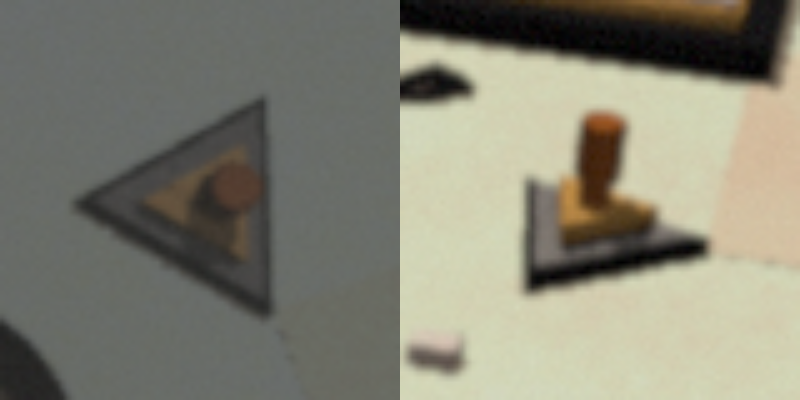

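>>> drive_tool --increments '[[60,[0.4,-0.5,22],[0,0,0]],[60,[0,0,22],[0,0,0]],[60,[0,0,22],[0,0,0]],[60,[0,0,0],[0,0,0]],[20,[0,0,0],[0,0,0]]]'

```text
time: 12.75
position: [0.4765, 0.0193, 0.0638]
tcp_rot: [1.0, -0.001, -0.001, 0.0]
force: [0.4, 0.7, 1.1]
gripper_width: 0.0494
gripper_force: 0.0
```

>>> drive_tool --increments '[[20,[0,0,0],[0,0,0]],[20,[0,0,0],[0,0,0]],[20,[0,0,0],[0,0,0]],[20,[0,0,0],[0,0,0]],[20,[0,0,-15],[0,0,0]]]'

```text
time: 13.17
position: [0.4765, 0.0201, 0.0786]
tcp_rot: [1.0, 0.0, -0.001, 0.0]
force: [-1.2, 0.0, 0.3]
gripper_width: 0.0251
gripper_force: 39.4
```

>>> drive_tool --increments '[[20,[0,0,-30],[0,0,0]],[20,[0,0,-20],[0,0,0]],[20,[14,-13,0],[0,0,0]],[20,[22,-21.3,0],[0,0,0]],[20,[22,-21.3,0],[0,0,0]]]'

```text
time: 13.58
position: [0.5363, 0.0762, 0.131]
tcp_rot: [1.0, -0.0, 0.001, -0.0]
force: [0.8, 0.0, -1.0]
gripper_width: 0.0253
gripper_force: 39.4
```

>>> drive_tool --increments '[[20,[22,-21.3,0],[0,0,0]],[20,[22,-21.3,0],[0,0,0]],[20,[17,-16.8,0],[0,0,0]],[20,[12.5,-12,0],[0,0,0]],[20,[0,0,0],[0,0,-6.5]]]'

```text
time: 14.0
position: [0.6107, 0.151, 0.13]
tcp_rot: [0.998, 0.057, 0.001, -0.001]
force: [-0.8, -0.3, -0.7]
gripper_width: 0.025
gripper_force: 39.4
```

>>> drive_tool --increments '[[20,[0,0,0],[0,0,-6.5]],[20,[0,0,0],[0,0,-6.5]],[20,[0,0,0],[0,0,0]],[20,[0,0,0],[0,0,0]],[20,[0,0,0],[0,0,0]]]'

```text
time: 14.42
position: [0.6087, 0.1472, 0.1297]
tcp_rot: [0.986, 0.167, 0.0, -0.0]
force: [0.2, 0.4, -1.2]
gripper_width: 0.0249
gripper_force: 39.4
```

Down to the pad (contact expected near z ≈ 0.0655).

>>> drive_tool --increments '[[20,[0,0,20],[0,0,0]],[20,[0,0,20],[0,0,0]],[20,[0,0,18],[0,0,0]],[20,[0,0,5],[0,0,0]],[20,[0,0,0],[0,0,0]]]'

```text
time: 14.83
position: [0.6082, 0.1473, 0.0657]
tcp_rot: [0.986, 0.168, -0.001, 0.0]
force: [-0.6, 0.4, -0.9]
gripper_width: 0.0247
gripper_force: 40.4
```

>>> drive_tool --increments '[[20,[0,0,0.8],[0,0,0]],[20,[0,0,0],[0,0,0]]]'

```text
time: 15.0
position: [0.6088, 0.1475, 0.0658]
tcp_rot: [0.986, 0.169, 0.0, 0.0]
force: [0.2, 0.7, -1.0]
gripper_width: 0.025
gripper_force: 40.4
```

>>> drive_tool --increments '[[20,[0,0,0.7],[0,0,0]],[20,[0,0,0],[0,0,0]]]'

```text
time: 15.17
position: [0.6087, 0.1475, 0.0649]
tcp_rot: [0.986, 0.169, 0.0, -0.0]
force: [-0.9, 0.7, -1.5]
gripper_width: 0.0249
gripper_force: 40.4
```

>>> drive_tool --increments '[[20,[0,0,0.7],[0,0,0]],[20,[0,0,0],[0,0,0]]]'

```text
time: 15.33
position: [0.6088, 0.1475, 0.0647]
tcp_rot: [0.986, 0.169, 0.0, -0.0]
force: [-3.0, -0.6, 7.7]
gripper_width: 0.0247
gripper_force: 41.4
```

>>> drive_tool --increments '[[20,[0,0,0.6],[0,0,0]],[20,[0,0,0],[0,0,0]]]'

```text
time: 15.5
position: [0.6089, 0.1476, 0.0646]
tcp_rot: [0.986, 0.169, 0.0, -0.0]
force: [-6.9, -1.7, 17.0]
gripper_width: 0.0249
gripper_force: 42.4
```

>>> drive_tool --increments '[[50,[0,0,-1],[0,0,0]],[50,[0,0,0],[0,0,0]],[60,[0,0,0],[0,0,0]],[60,[0,0,-30],[0,0,0]],[60,[0,0,-35],[0,0,0]]]'

```text
time: 15.92
position: [0.607, 0.147, 0.1277]
tcp_rot: [0.985, 0.17, -0.003, 0.0]
force: [0.3, -0.2, 0.4]
gripper_width: 0.0601
gripper_force: 0.0
```

>>> drive_tool --increments '[[60,[-22.7,-24.9,0],[0,0,0]],[60,[-22.7,-24.9,0],[0,0,0]],[60,[-22.7,-24.9,0],[0,0,0]],[60,[-22.7,-24.9,0],[0,0,0]],[60,[-22.7,-24.9,0],[0,0,0]]]'

```text
time: 16.33
position: [0.4586, 0.2272, 0.1294]
tcp_rot: [0.986, 0.169, 0.0, -0.0]
force: [0.6, 0.6, 0.4]
gripper_width: 0.0601
gripper_force: 0.0
```

>>> drive_tool --increments '[[60,[-22.7,-24.9,0],[0,0,0]],[60,[0,0,0],[0,0,0]],[60,[0,0,0],[0,0,0]],[60,[0,0,0],[0,0,0]],[60,[0,0,0],[0,0,0]]]'

```text
time: 16.75
position: [0.4311, 0.2423, 0.1293]
tcp_rot: [0.986, 0.169, 0.0, 0.0]
force: [0.4, -0.4, -0.8]
gripper_width: 0.0599
gripper_force: 0.0
```

```bash
python3 - <<'E'
from refine import *
print(status.get_obs()['position'])
Ct,Cs=cam('top'),cam('side')
for L in ([Ct],[Cs]):
    print(fit(L,'square_stamp',(.608,.147),yaws=[1.1]))
    print(fit(L,'oblong_stamp',(.4305,.2427),yaws=[.78]))
    print(fitpad(L,'oblong_pad',(.477,.0165),yaws=[.47]))
E
```

```text
[0.43109027 0.24228239 0.12934788]
(array([0.60825769, 0.14675219, 1.19221466]), np.float64(44.662989952608584))
(array([0.40590375, 0.3558925 , 1.17631916]), np.float64(263.3568133168353))
(array([0.47651329, 0.01585675, 0.46216793]), np.float64(38.752614379084974))
(array([0.60606186, 0.14771287, 1.17108443]), np.float64(182.74576737027337))
(array([0.42968605, 0.24375274, 0.77390585]), np.float64(218.21530447599793))
(array([0.47578771, 0.01874329, 0.48374414]), np.float64(94.10423669467788))
```

>>> drive_tool --increments '[[60,[-0.3,-0.5,22],[0,0,0]],[60,[0,0,22],[0,0,0]],[60,[0,0,21.3],[0,0,0]],[60,[0,0,0],[0,0,0]],[20,[0,0,0],[0,0,0]]]'

```text
time: 17.27
position: [0.4297, 0.2425, 0.0635]
tcp_rot: [0.986, 0.169, -0.001, 0.0]
force: [0.5, 0.0, 0.8]
gripper_width: 0.0494
gripper_force: 0.0
```

>>> drive_tool --increments '[[20,[0,0,0],[0,0,0]],[20,[0,0,0],[0,0,0]],[20,[0,0,0],[0,0,0]],[20,[0,0,0],[0,0,0]],[20,[0,0,-15],[0,0,0]]]'

```text
time: 17.68
position: [0.4292, 0.2426, 0.0783]
tcp_rot: [0.986, 0.17, -0.001, 0.0]
force: [-1.0, -1.2, -1.4]
gripper_width: 0.025
gripper_force: 39.4
```

>>> drive_tool --increments '[[20,[0,0,-30],[0,0,0]],[20,[0,0,-20],[0,0,0]],[20,[0,0,0],[0,0,6]],[20,[0,0,0],[0,0,6]],[20,[0,0,0],[0,0,5.8]]]'

```text
time: 18.1
position: [0.4302, 0.2432, 0.1302]
tcp_rot: [1.0, 0.012, 0.001, -0.001]
force: [-1.0, 1.3, -0.8]
gripper_width: 0.0252
gripper_force: 39.4
```

>>> drive_tool --increments '[[20,[3.6,18.8,0],[0,0,0]],[20,[5.6,32.4,0],[0,0,0]],[20,[5.6,32.4,0],[0,0,0]],[20,[5.6,32.4,0],[0,0,0]],[20,[5.6,32.4,0],[0,0,0]]]'

```text
time: 18.52
position: [0.4604, 0.0942, 0.1297]
tcp_rot: [1.0, 0.015, 0.0, -0.0]
force: [0.6, 0.6, -0.8]
gripper_width: 0.0249
gripper_force: 39.5
```

>>> drive_tool --increments '[[20,[5.6,32.4,0],[0,0,0]],[20,[5,28,0],[0,0,0]],[20,[2.6,18,0],[0,0,0]],[20,[0,0,0],[0,0,0]],[20,[0,0,0],[0,0,0]]]'

```text
time: 18.93
position: [0.4761, 0.0167, 0.1295]
tcp_rot: [1.0, 0.014, 0.0, -0.0]
force: [-0.3, 0.8, -0.8]
gripper_width: 0.025
gripper_force: 39.5
```

>>> drive_tool --increments '[[20,[0,0,0],[0,0,0]],[20,[0,0,0],[0,0,0]]]'

```text
time: 19.1
position: [0.4758, 0.0186, 0.1293]
tcp_rot: [1.0, 0.016, 0.0, -0.0]
force: [0.8, 0.1, -0.9]
gripper_width: 0.025
gripper_force: 39.5
```

>>> drive_tool --increments '[[20,[0.7,1.4,20],[0,0,0]],[20,[0,0,20],[0,0,0]],[20,[0,0,18],[0,0,0]],[20,[0,0,5.5],[0,0,0]],[20,[0,0,0],[0,0,0]]]'

```text
time: 19.52
position: [0.4761, 0.017, 0.0647]
tcp_rot: [1.0, 0.016, -0.001, -0.0]
force: [-0.2, -0.6, -0.8]
gripper_width: 0.0248
gripper_force: 41.2
```

>>> drive_tool --increments '[[20,[0,0,0.8],[0,0,0]],[20,[0,0,0],[0,0,0]]]'

```text
time: 19.68
position: [0.4767, 0.0168, 0.065]
tcp_rot: [1.0, 0.016, 0.0, -0.0]
force: [0.3, 1.0, -1.1]
gripper_width: 0.0249
gripper_force: 41.2
```

>>> drive_tool --increments '[[20,[0,0,0.7],[0,0,0]],[20,[0,0,0],[0,0,0]]]'

```text
time: 19.85
position: [0.4768, 0.0164, 0.0644]
tcp_rot: [1.0, 0.015, 0.0, -0.0]
force: [-0.6, 0.1, -1.1]
gripper_width: 0.0251
gripper_force: 41.2
```

>>> drive_tool --increments '[[20,[0,0,0.7],[0,0,0]],[20,[0,0,0],[0,0,0]]]'

```text
time: 20.02
position: [0.477, 0.0163, 0.0637]
tcp_rot: [1.0, 0.015, 0.0, -0.0]
force: [0.1, -0.2, 4.0]
gripper_width: 0.0248
gripper_force: 42.0
```

>>> drive_tool --increments '[[20,[0,0,0.4],[0,0,0]],[20,[0,0,0],[0,0,0]]]'

```text
time: 20.18
position: [0.477, 0.0163, 0.0637]
tcp_rot: [1.0, 0.015, 0.0, -0.0]
force: [-3.7, 0.6, 14.1]
gripper_width: 0.0247
gripper_force: 43.0
```

>>> drive_tool --increments '[[50,[0,0,-1],[0,0,0]],[50,[0,0,0],[0,0,0]],[60,[0,0,0],[0,0,0]],[60,[0,0,-30],[0,0,0]],[60,[0,0,-35],[0,0,0]]]'

```text
time: 20.6
position: [0.475, 0.016, 0.1279]
tcp_rot: [1.0, 0.015, -0.002, 0.0]
force: [1.5, 0.6, 0.0]
gripper_width: 0.0598
gripper_force: 0.0
```

>>> drive_tool --increments '[[60,[21.4,30.9,0],[0,0,0]],[60,[21.4,30.9,0],[0,0,0]],[60,[21.4,30.9,0],[0,0,0]],[60,[21.4,30.9,0],[0,0,0]],[60,[21.4,30.9,0],[0,0,0]]]'

```text
time: 21.02
position: [0.5891, -0.1366, 0.129]
tcp_rot: [1.0, 0.015, 0.0, -0.0]
force: [0.3, 1.1, -0.3]
gripper_width: 0.0599
gripper_force: 0.0
```

>>> drive_tool --increments '[[60,[21.4,30.9,0],[0,0,0]],[60,[0,0,0],[0,0,0]],[60,[0,0,0],[0,0,0]],[60,[0,0,0],[0,0,0]],[60,[0,0,0],[0,0,0]]]'

```text
time: 21.43
position: [0.6101, -0.164, 0.1287]
tcp_rot: [1.0, 0.016, -0.0, -0.0]
force: [0.3, 0.5, 0.2]
gripper_width: 0.06
gripper_force: 0.0
```

```bash
python3 - <<'E'
from refine import *
print(status.get_obs()['position'])
Ct,Cs=cam('top'),cam('side')
for L in ([Ct],[Cs]):
    print(fit(L,'oblong_stamp',(.477,.0165),yaws=[.47]))
    print(fitpad(L,'round_pad',(.4355,.244),yaws=[0]))
E
```

```text
[ 0.61007081 -0.16401276  0.12868719]
(array([0.47659807, 0.01437929, 0.47606407]), np.float64(39.249835705571485))
(array([0.43549868, 0.24387937, 0.07353656]), np.float64(36.38853955375255))
(array([0.47556349, 0.01592492, 0.39799738]), np.float64(366.58432132762607))
(array([0.43441114, 0.2461647 , 0.11086883]), np.float64(41.39439775910363))
```

>>> drive_tool --increments '[[60,[0.9,0.9,22],[0,0,0]],[60,[0,0,22],[0,0,0]],[60,[0,0,21.5],[0,0,0]],[60,[0,0,0],[0,0,0]],[20,[0,0,0],[0,0,0]]]'

```text
time: 21.95
position: [0.6109, -0.1654, 0.0631]
tcp_rot: [1.0, 0.016, -0.001, -0.0]
force: [1.4, 0.2, 0.0]
gripper_width: 0.0491
gripper_force: 0.0
```

>>> drive_tool --increments '[[20,[0,0,0],[0,0,0]],[20,[0,0,0],[0,0,0]],[20,[0,0,0],[0,0,0]],[20,[0,0,0],[0,0,0]],[20,[0,0,-15],[0,0,0]]]'

```text
time: 22.37
position: [0.6106, -0.1658, 0.0774]
tcp_rot: [1.0, 0.015, -0.001, -0.0]
force: [-0.6, 0.1, -1.3]
gripper_width: 0.0249
gripper_force: 39.5
```

>>> drive_tool --increments '[[20,[0,0,-35],[0,0,0]],[20,[0,0,-35],[0,0,0]],[20,[-6.3,-16,0],[0,0,0]],[20,[-12.55,-31.9,0],[0,0,0]],[20,[-12.55,-31.9,0],[0,0,0]]]'

```text
time: 22.78
position: [0.5777, -0.0875, 0.1498]
tcp_rot: [1.0, 0.014, 0.001, 0.0]
force: [1.5, 0.7, -1.5]
gripper_width: 0.0251
gripper_force: 39.6
```

>>> drive_tool --increments '[[20,[-12.55,-31.9,0],[0,0,0]],[20,[-12.55,-31.9,0],[0,0,0]],[20,[-12.55,-31.9,0],[0,0,0]],[20,[-12.55,-31.9,0],[0,0,0]],[20,[-12.55,-31.9,0],[0,0,0]]]'

```text
time: 23.2
position: [0.5095, 0.0715, 0.1493]
tcp_rot: [1.0, 0.015, 0.001, -0.0]
force: [1.1, 0.0, -0.5]
gripper_width: 0.0248
gripper_force: 39.6
```

>>> drive_tool --increments '[[20,[-12.55,-31.9,0],[0,0,0]],[20,[-12.55,-31.9,0],[0,0,0]],[20,[-12.55,-31.9,0],[0,0,0]],[20,[-12.55,-31.9,0],[0,0,0]],[20,[-12.55,-31.9,0],[0,0,0]]]'

```text
time: 23.62
position: [0.442, 0.2292, 0.1493]
tcp_rot: [1.0, 0.015, 0.001, -0.0]
force: [0.7, -0.3, -1.5]
gripper_width: 0.0249
gripper_force: 39.6
```

>>> drive_tool --increments '[[20,[-6.3,-15.9,0],[0,0,0]],[20,[0,0,0],[0,0,0]],[20,[0,0,0],[0,0,0]],[20,[0,0,0],[0,0,0]],[20,[0,0,0],[0,0,0]]]'

```text
time: 24.03
position: [0.4364, 0.2424, 0.1487]
tcp_rot: [1.0, 0.014, 0.0, 0.0]
force: [-1.2, -0.4, -1.4]
gripper_width: 0.025
gripper_force: 39.6
```

>>> drive_tool --increments '[[20,[-1,-2,25],[0,0,0]],[20,[0,0,25],[0,0,0]],[20,[0,0,25],[0,0,0]],[20,[0,0,6.5],[0,0,0]],[20,[0,0,0],[0,0,0]]]'

```text
time: 24.45
position: [0.4348, 0.2442, 0.0659]
tcp_rot: [1.0, 0.014, -0.001, 0.001]
force: [0.6, -0.1, -1.3]
gripper_width: 0.0249
gripper_force: 42.7
```

>>> drive_tool --increments '[[20,[0,0,0.8],[0,0,0]],[20,[0,0,0],[0,0,0]]]'

```text
time: 24.62
position: [0.4352, 0.2449, 0.0665]
tcp_rot: [1.0, 0.015, 0.0, -0.0]
force: [-0.0, -0.4, -1.5]
gripper_width: 0.025
gripper_force: 42.7
```

>>> drive_tool --increments '[[20,[0,0,0.7],[0,0,0]],[20,[0,0,0],[0,0,0]]]'

```text
time: 24.78
position: [0.435, 0.2453, 0.0658]
tcp_rot: [1.0, 0.015, 0.0, -0.0]
force: [-0.1, -0.0, -0.4]
gripper_width: 0.0249
gripper_force: 42.6
```

>>> drive_tool --increments '[[20,[0,0,0.7],[0,0,0]],[20,[0,0,0],[0,0,0]]]'

```text
time: 24.95
position: [0.4348, 0.2454, 0.0649]
tcp_rot: [1.0, 0.015, 0.0, -0.0]
force: [-0.2, -0.2, -1.4]
gripper_width: 0.0248
gripper_force: 42.6
```

>>> drive_tool --increments '[[20,[0,0,0.6],[0,0,0]],[20,[0,0,0],[0,0,0]]]'

```text
time: 25.12
position: [0.4348, 0.2455, 0.0646]
tcp_rot: [1.0, 0.015, 0.0, -0.0]
force: [-2.4, -1.3, 9.6]
gripper_width: 0.0248
gripper_force: 43.8
```

Contact. Release, rise and move clear.

>>> drive_tool --increments '[[50,[0,0,-0.5],[0,0,0]],[50,[0,0,0],[0,0,0]],[60,[0,0,0],[0,0,0]],[60,[0,0,-30],[0,0,0]],[60,[0,0,-35],[0,0,0]]]'

```text
time: 25.53
position: [0.4334, 0.2446, 0.1285]
tcp_rot: [1.0, 0.015, -0.002, 0.001]
force: [0.4, -0.3, 0.7]
gripper_width: 0.0598
gripper_force: 0.0
```

>>> drive_tool --increments '[[60,[15,-20,-30],[0,0,0]],[60,[15,-20,-30],[0,0,0]],[60,[15,-30,-10],[0,0,0]],[60,[15,-30,0],[0,0,0]],[60,[15,-30,0],[0,0,0]]]'

```text
time: 25.95
position: [0.5068, 0.3791, 0.201]
tcp_rot: [1.0, 0.015, 0.001, -0.001]
force: [1.0, -0.2, -0.3]
gripper_width: 0.06
gripper_force: 0.0
```

>>> drive_tool --increments '[[60,[0,0,0],[0,0,0]],[60,[0,0,0],[0,0,0]],[60,[0,0,0],[0,0,0]]]'

```text
time: 26.2
position: [0.5055, 0.377, 0.199]
tcp_rot: [1.0, 0.015, -0.0, 0.0]
force: [-1.0, 0.1, -1.5]
gripper_width: 0.0597
gripper_force: 0.0
```

```bash
python3 - <<'E'
from refine import *
print(status.get_obs()['position'])
Ct,Cs=cam('top'),cam('side')
for n,p,y in(('round',(.435,.245),0),('square',(.608,.147),1.17),('oblong',(.477,.016),.47),('triangle',(.44,-.2915),1.53)):
  for L in([Ct],[Cs]):
    a,f=fit(L,n+'_stamp',p,yaws=[y]); b,g=fitpad(L,n+'_pad',p,(n+'_stamp',a),[y]); print(n,np.round(1000*(a-b)[:2],1),np.round(np.degrees((a-b)[2])),round(f),round(g))
cv2.imwrite('pics/fin.png',np.vstack([cv2.resize(Ct[0][110:260,200:520],(700,328))*1,cv2.resize(Cs[0][120:300,150:490],(700,270))])[:598,:,::-1])
E
```

```text
[0.50551073 0.37700551 0.19903703]
round [-2.3 -0.9] 1.0 59 514
round [-4.4 -0.3] 15.0 174 32
square [-0.5  0. ] 1.0 49 35
square [-2.1 -0.7] 0.0 176 15
oblong [-0.1 -1. ] -1.0 48 39
oblong [-1.  -0.8] -2.0 268 76
triangle [ 0.3 -0.7] -1.0 69 32
triangle [-1.3 -0.6] 3.0 291 14
```

View pics/fin.png

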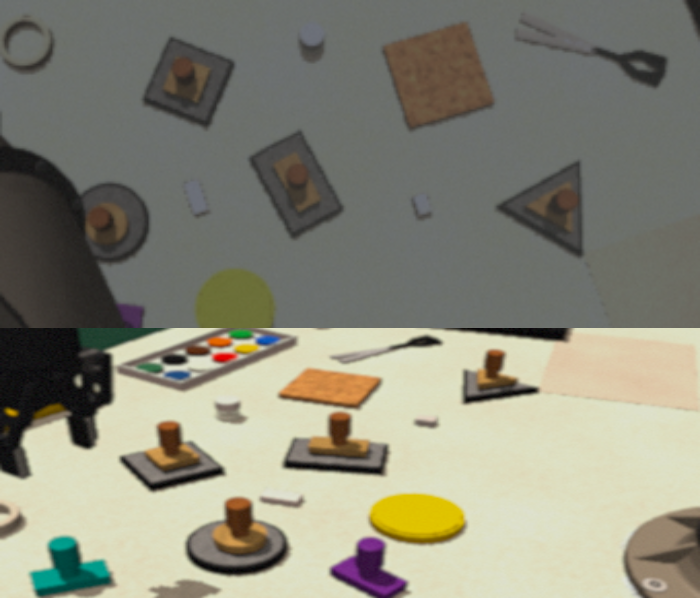

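The final picture shows all four stamps upright on their own pads, with fitted offsets of about 4 mm or less. The mat is empty and the gripper is clear.

```bash
python3 -c "
from plant import close_job
print(close_job())"
```

```text
the job is handed in; nothing more can be done
None
```

The job is handed in: all four stamps stand upright on their own pads, within about 4 mm of the middle by the last camera check, and the cork mat is empty again.

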